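# Select filter 4 and latch the shutter cassette of a microscope light unit

## Robot

A 6-joint arm with a two-finger parallel gripper is mounted at the origin on a cart in front of the work surface, level with it; the furniture and walls round the work are solid. World frame = base frame: x ahead of the robot, y to its left, z up, the work surface at z = 0. Lengths are in m, angles in rad, forces in N, time in s.
With the tool pointing down it reaches from about 0.15 to 0.775 m from the base axis. Payload 6.1 kg.
Tool frame: the origin (TCP) lies at the very end of the fingers, on their centre line; the grasp point (between the pads) lies 19 mm behind it; z points along the fingers, y is the line along which they close (so a half turn about z gives the same grasp; the last joint's range is limited). The gripper opens to 85 mm and grips with 20 to 120 N. Pads are 22 mm wide; open, the fingers measure 114 mm over their backs; the gripper's body (76 mm by 85 mm) begins 54 mm behind the grasp point. The pads swing forward as they close: fully open they stand 13 mm farther back than shut.
Start: joints at [1.118, 0.126, -0.04, 1.405, 0, 1.571], TCP at [0.23, 0.472, 0.231] pointing down, gripper open.
Joint ranges: [-2.72, 2.72], [-0.95, 1.95], [-1.27, 1.35], [-1.78, 2.02], [-1.46, 1.47], [-3.14, 3.14]. Speed limits (rad/s): [2.39, 2.39, 3.01, 3.14, 3.14, 3.14].

## Interface

Orientations are given as a rotation vector (axis times angle).
In Python, from rig import manip gives the robot as it stands. The module is installed in compiled form; this text tells all that it offers.
- The arm moves only by the tool carry_out, never from a script. Its arguments are lists of equal length, an entry for each row: "translation": the shift along the tool's x, y, z in mm, a list of three; "angular": the turn, a rotation vector about the tool's x, y, z in rad, a list of three; "jaw": the opening, from 0 (shut) to 1 (fully open). A call has 1 to 10 rows; each row is the pose to reach, as a shift and turn from the pose commanded when the call began, along the tool's axes at that moment; what a row does not reach only later rows make up. A row lasts 1/10 s, in which the tool goes at most 50 mm and 8.59 degrees, less where a joint would pass 70% of its speed; a pose out of reach is approached as far as the arm can. A call with a gripper value outside its range is refused whole. The fingers move at their own pace and stop on an object; "force" is the grip in N (left out, the last holds). Time passes only in rows, so rows that repeat a pose let the fingers close. It gives the time, the measured TCP pose, the force, the opening and the grip force at its end, in the units of the state.
- manip.state(): the state, without advancing time (a new reading comes with each control period).
- manip.snapshot(name): name is "scene" or "top"; returns the picture (480x640x3 uint8, red, green, blue); there is no depth.
- manip.camera_info(name): a dict with "intrinsics" (3x3 intrinsics, pixels), "R" (3x3) and "t" (3): a world point X has camera coordinates R X + t. Camera axes: x right, y down, z forward; pixel columns grow to the right and rows downward; lengths in m; the calibration is good to about 2 mm. A picture is of the moment at which its call begins. camera_info takes no time and is no camera call.
- manip.finish_job(): hands the job in; it is judged then, once.
Trained networks look in the newest picture that a camera, given by its name, has taken for a name from the list of things; names that differ only in an ending like _2 or _b are one class to them, and where a whole thing is asked for, a point or a joint stands for the part that bears it (a point fixed in the world has none). Each returns a list of dicts, best first, with "conf" (0 to 1); they miss things now and then, are a little off and sometimes report something else, mostly with a low value. They report only what shows in the picture. A call takes as long as a camera call.
- manip.boxes_of(camera, thing): "extent" ([left, top, width, height] in pixels, round what is visible of it).
- manip.trace(camera, thing): "mask" (480x640 bool, what is visible of it) and "extent" ([left, top, width, height] in pixels, round what is visible of it).
The state is a dict: "time": time; "joint_pos": joint angles; "qd": joint speeds; "joint_torque": joint torques, N m; "tcp_pos": TCP position; "eef_rot": TCP orientation; "wrist_force": force on the tool from outside, world axes, zero at the start; "ft_torque": the same for the moment, N m; "grip_width": finger opening in m; "gripper_force": force on a finger pad.
Only numpy, scipy, OpenCV 4.12 (cv2) and the standard library are available. Lean on these libraries where they do the work, as an engineer would, in place of code of your own. Each camera call takes 0.05 s, during which the arm holds its last target. There are 200 camera calls.

## Task

Get the microscope's light unit ready: roll its knurled thumbwheel by the edge until digit 4 stands in the window, and only then press the black shutter cassette down until it latches and stays down by itself. Press gently (well under 60 N), and do not move or knock over the box, the pot and the rubber blower standing beside the unit.

Things in the scene. Friction and masses are not known exactly. Their poses are not given: they have to be found in the camera images.
- light_unit: White light unit, fixed to the worktop, 150 mm deep (x), 200 mm wide (y), flat top 72 mm up. Origin: centre of its underside; x points away from the robot at yaw 0, y left, z up. On it a grey hump, a half drum of radius 45 mm round a level axle along y at unit x = 0, 60 mm up, from y = -44 to +34 mm.
- hump_top (a point): Top of the grey hump at unit (0, -21, 105) mm, fixed to the unit. Here, between grey cheeks, a black knurled rubber thumbwheel (100 mm across, 18 mm wide, axle along unit y) peeps out: rub it along its top edge, about 40 mm a stroke. Its axle height differs: the edge stands 3 to 10 mm above the hump, to be felt. It needs 1 to 2 N along the edge, a press of 5 to 10 N; the rubber yields about 1 mm.
- window (a point): Centre of the window (24 mm wide) on the hump's near upper side, left of the thumbwheel, at unit (-26, 12, 97) mm, a red mark at each side; fixed to the unit. It shows one black digit, upright for a viewer at the robot, of a white drum that turns with the wheel.
- thumbwheel (a joint): Turn of the thumbwheel, rad, about unit +y: it grows when its top edge is rolled away from the robot (to unit +x), and the digit grows with it. Digit d stands in the window at d x 0.628 (digit 4: 2.513). Let go within about 0.25 rad of a digit, it clicks to it by itself. Stops just beyond 0 and 9; starts between 0 and 2.
- cassette_top (a point): Centre of the flat top (66 mm along unit x, 38 mm along unit y) of the black shutter cassette, at unit (0, 72) mm, left of the hump; moves with it. 102 mm above the worktop when up (an orange stripe round it shows), about 84 mm when latched (stripe hidden).
- cassette (a joint): How far the cassette is pressed down, m: 0 up, end stop 0.021. A spring catch resists with up to about 6 to 9 N on the way. Let go before about 0.014 it springs back up; pressed to the stop and let go, it rises a little and stays latched at about 0.0175.
- film_box: White and green box, 52 x 124 x 52 mm, loose, to the right of the unit. Origin: centre of underside, z up. Leave alone.
- objective_pot: Black pot with a yellow band, 41 mm in diameter, 62 mm high, loose, to the left of the unit. Origin: centre of underside, z up. Leave alone.
- dust_blower: Black rubber bulb blower with a nozzle, 52 mm in diameter, 98 mm high, loose, to the left of the unit. Origin: centre of underside, z up. Leave alone.

How it is judged:
By the outcome, as a careful person would: the job done as asked, in the order asked, and still so for the second after the job is handed in, with the robot touching nothing.
It also fails if it takes over 64 s, if anything falls off the work surface, if the arm or the gripper's body presses on something with over 40 N, if the wrist force passes 120 N, or if a joint passes its speed limit or range.

## Working session

There is one attempt and no reset: what is moved stays moved. The work goes in short steps, Python scripts to look and compute and a tool call to move; the robot and the scene stay as the last step left them, time stands still between calls to the robot, and variables do not carry over. Pictures are saved under pics/ and viewed, at most 10 in all, crops included, and the job is handed in when it is done.

Besides the shell and the picture viewer there is one more tool, called after "Emit:" by a JSON object that holds its "fn" and its "kwargs". carry_out: Moves the arm, as the interface text tells. Its arguments: {"type":"object","properties":{"translation":{"type":"array"},"angular":{"type":"array"},"jaw":{"type":"array"},"force":{"type":"number"}},"required":["translation","angular","jaw"]}

```bash
mkdir -p pics; cat > h.py <<'E'
import numpy as np, cv2
from rig import manip
from scipy.spatial.transform import Rotation as Ro
def save(cam,f,crop=None,s=1):
    im=manip.snapshot(cam)[:,:,::-1]
    if crop: x,y,w,h=crop; im=im[y:y+h,x:x+w]
    if s!=1: im=cv2.resize(im,None,fx=s,fy=s,interpolation=cv2.INTER_CUBIC)
    cv2.imwrite('pics/'+f,im)
def onplane(cam,uv,z):
    c=manip.camera_info(cam);R=np.array(c['R']);t=np.array(c['t'])
    d=R.T@np.linalg.inv(c['intrinsics'])@np.array([uv[0],uv[1],1.]);o=-R.T@t
    return o+d*(z-o[2])/d[2]
def proj(cam,X):
    c=manip.camera_info(cam);p=np.array(c['intrinsics'])@(np.array(c['R'])@np.array(X)+np.array(c['t']));return p[:2]/p[2]
E
python3 - <<'E'
from h import *
a=manip.snapshot('scene');b=manip.snapshot('top')
cv2.imwrite('pics/s0.png',a[:,:,::-1]);cv2.imwrite('pics/t0.png',b[:,:,::-1])
s=manip.state();print(s['time'],s['tcp_pos'],s['eef_rot'],s['wrist_force'],s['grip_width'])
for cam in('scene','top'):
  c=manip.camera_info(cam);print(cam,-np.array(c['R']).T@np.array(c['t']))
  for n in('light_unit','cassette_top','hump_top','window','film_box','objective_pot','dust_blower'):
    print(n,[(np.round(o['extent']),round(o['conf'],2)) for o in manip.boxes_of(cam,n)[:2]])
E
```

```text
0.1 [0.22953081 0.47177006 0.23059791] [-7.05168064e-01 -3.06112118e+00  2.20982833e-03] [0.01432408 0.88934106 0.28849736] 0.08540401063178434
scene [ 0.10502162 -0.32617273  0.72356307]
light_unit [(array([276., 211., 146., 119.]), 0.98)]
cassette_top [(array([292., 216.,  35.,  40.]), 0.63)]
hump_top [(array([277., 210., 144., 119.]), 0.87)]
window [(array([277., 209., 144., 115.]), 0.57)]
film_box [(array([379., 295.,  86.,  74.]), 0.71), (array([291., 214.,  37.,  43.]), 0.38)]
objective_pot [(array([251., 232.,  21.,  34.]), 0.64)]
dust_blower [(array([264., 196.,  24.,  47.]), 0.89)]
top [0.40076397 0.09885169 0.9229898 ]
light_unit [(array([284., 160., 123., 106.]), 0.89)]
cassette_top [(array([290., 197.,  30.,  41.]), 0.65)]
hump_top [(array([281., 157., 124., 101.]), 0.62)]
window [(array([279., 161., 128., 102.]), 0.87)]
film_box [(array([403., 192.,  63.,  45.]), 0.81)]
objective_pot [(array([261., 243.,  19.,  22.]), 0.87)]
dust_blower [(array([241., 207.,  31.,  28.]), 0.89)]
```

View pics/s0.png

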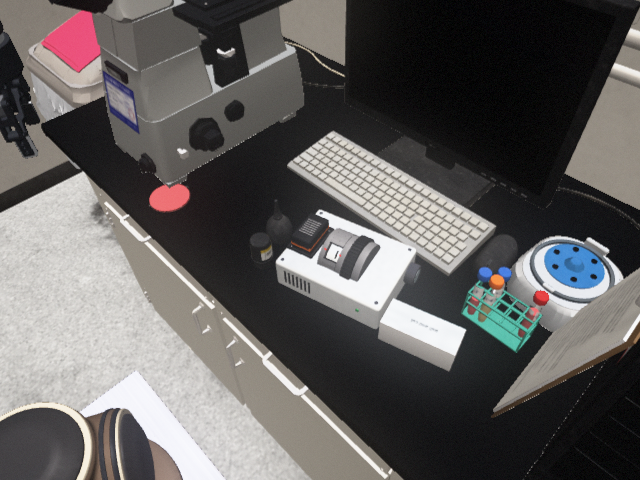

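View pics/t0.png

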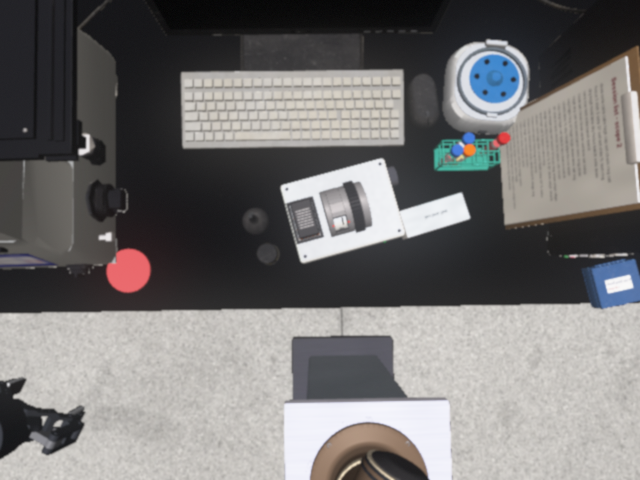

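The scene picture shows the unit (corners about 318,212 / 416,250 / 378,325 / 277,268) with the cassette up on its left, at (308,232). In the top view its corners are about (281,187), (383,160), (404,236) and (304,263). The blower is at (255,220), the pot at (268,254), and the film box touches the right side.

```bash
python3 - <<'E'
from h import *
m=manip.trace('top','light_unit')[0]['mask'].astype(np.uint8)
im=manip.snapshot('top')
w=((im.min(2)>150)&(cv2.dilate(m,np.ones((5,5)))>0)).astype(np.uint8)
w[:, :]=cv2.morphologyEx(w,cv2.MORPH_OPEN,np.ones((3,3)))
for k in (m,w):
  cs=max(cv2.findContours(k,0,2)[0],key=cv2.contourArea)
  b=cv2.boxPoints(cv2.minAreaRect(cs)); print(b.round(1))
  P=np.array([onplane('top',p,.072)[:2] for p in b]); print(P.round(4),np.linalg.norm(P-np.roll(P,1,0),axis=1).round(4),P.mean(0).round(4))
cas=manip.trace('top','cassette_top')[0]['mask'].astype(np.uint8)
cs=max(cv2.findContours(cas,0,2)[0],key=cv2.contourArea);r=cv2.minAreaRect(cs);print(r,onplane('top',r[0],.102))
cv2.imwrite('pics/c1.png',cv2.resize(manip.snapshot('top')[150:275,270:480,::-1],None,fx=3.8,fy=3.8,interpolation=cv2.INTER_CUBIC))
cv2.imwrite('pics/c2.png',cv2.resize(manip.snapshot('scene')[190:340,260:430,::-1],None,fx=4,fy=4,interpolation=cv2.INTER_CUBIC))
E
```

```text
[[278.5 183.9]
 [393.2 153.7]
 [414.6 234.9]
 [299.9 265.1]]
[[ 0.5629  0.16  ]
 [ 0.6164 -0.0526]
 [ 0.465  -0.0875]
 [ 0.4132  0.1227]] [0.1542 0.2193 0.1553 0.2165] [0.5144 0.0356]
[[279.3 185. ]
 [388.  155.4]
 [409.4 233.6]
 [300.6 263.3]]
[[ 0.5608  0.1587]
 [ 0.6134 -0.043 ]
 [ 0.4674 -0.078 ]
 [ 0.4165  0.1214]] [0.149  0.2084 0.1501 0.2058] [0.5145 0.0398]
((305.61767578125, 218.47061157226562), (40.01837158203125, 23.768491744995117), 75.96376037597656) [0.49476246 0.11072718 0.102     ]
```

View pics/c1.png

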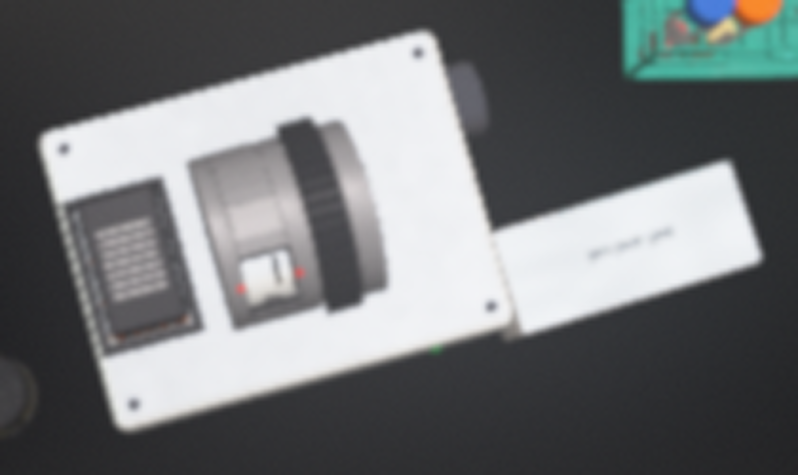

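View pics/c2.png

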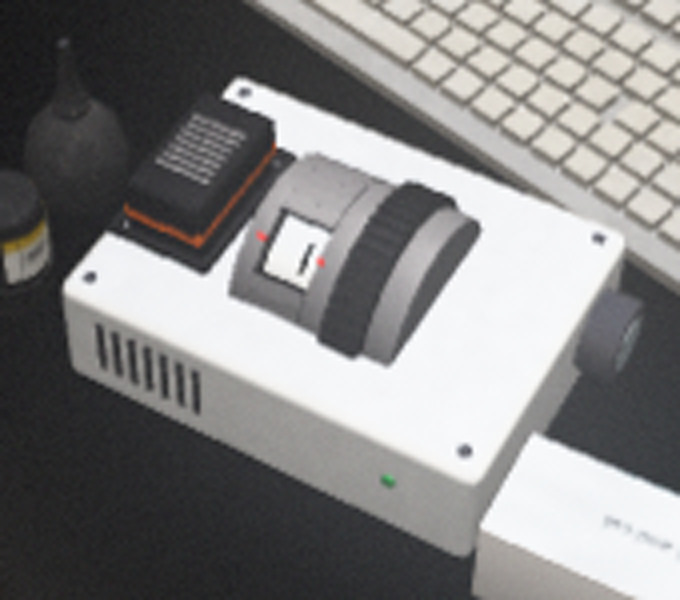

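The crops show the digit 1 in the window (c2 at 305,258) and the wheel band running about (405,195) to (340,350). I'll fit the unit pose from the four screws and work out the first move.

```bash
cat >> h.py <<'E'
C=None
def setpose(c,yaw):
    global C; C=(c,yaw)
def U(p):
    c,a=C; return np.array([c[0]+p[0]*np.cos(a)-p[1]*np.sin(a),c[1]+p[0]*np.sin(a)+p[1]*np.cos(a),p[2]])
def delta(X,yaw=None):
    "shift in tool mm, turn in tool rad, from present measured pose to X, tool down, tool y along unit +-y"
    s=manip.state();R=Ro.from_rotvec(s['eef_rot']);d=R.inv().apply(np.array(X)-s['tcp_pos'])*1000
    best=None
    for k in (0,np.pi):
        a=C[1]+k; T=Ro.from_matrix(np.array([[np.cos(a),np.sin(a),0],[np.sin(a),-np.cos(a),0],[0,0,-1]]))
        v=(R.inv()*T).as_rotvec()
        if best is None or np.linalg.norm(v)<np.linalg.norm(best): best=v
    return d.round(1),best.round(4)
E
python3 - <<'E'
import h
from h import *
s=np.array([(64,149),(418,53),(490,307),(134,405)])/3.8+[270-.37,150-.37]
P=np.array([onplane('top',p,.072)[:2] for p in s]);print(P.round(4))
s2=np.array([(245,91),(599,238),(465,451),(90,277)])/4+[260-.37,190-.37]
Q=np.array([onplane('scene',p,.072)[:2] for p in s2]);print(Q.round(4))
for A in(P,Q):
  v=(A[0]+A[3]-A[1]-A[2]);u=A[0]+A[1]-A[2]-A[3]
  print(A.mean(0).round(4),np.arctan2(-v[0],v[1]),np.arctan2(u[1],u[0]),np.linalg.norm(v)/2,np.linalg.norm(u)/2)
A=(P+Q)/2;v=(A[0]+A[3]-A[1]-A[2]);u=A[0]+A[1]-A[2]-A[3]
yaw=(np.arctan2(-v[0],v[1])+np.arctan2(u[1],u[0]))/2
print('pose',A.mean(0),yaw);h.setpose(A.mean(0),yaw)
for n,p in dict(hump=(0,-.021,.110),win=(-.026,.012,.097),cas=(0,.072,.102)).items():
  print(n,U(p).round(4),(proj('top',U(p))-[270,150])*3.8,(proj('scene',U(p))-[260,190])*4)
print(delta(U((-.016,-.021,.15))),manip.state()['joint_pos'], Ro.from_rotvec(manip.state()['eef_rot']).as_matrix().round(3))
E
```

```text
[[ 0.5535  0.1455]
 [ 0.5982 -0.027 ]
 [ 0.4736 -0.0585]
 [ 0.4292  0.1135]]
[[ 0.5553  0.1478]
 [ 0.5992 -0.025 ]
 [ 0.4751 -0.0574]
 [ 0.4304  0.1152]]
[0.5136 0.0434] 0.2530284743550335 0.24990494818030448 0.177922849424736 0.12837354022457664
[0.515  0.0452] 0.25138528765178264 0.2555788419469098 0.17827785372436283 0.12865544149311364
pose [0.51432231 0.04427351] 0.25247553435755987
hump [0.5196 0.0239 0.11  ] [322.40313901 201.93291535] [391.69439313 217.35224903]
win [0.4861 0.0494 0.097 ] [267.07811154 277.75058628] [290.28794086 248.95789653]
cas [0.4963 0.114  0.102 ] [128.27090523 256.92508952] [199.76571383 148.31829112]
(array([-444.5, -286.5,   81.3]), array([-0.    ,  0.    , -0.7053])) [ 1.11796940e+00  1.25797663e-01 -3.95869807e-02  1.40543819e+00
 -3.14024884e-05  1.57079203e+00] [[-0.899  0.438  0.   ]
 [ 0.438  0.899 -0.   ]
 [-0.    -0.    -1.   ]]
```

Emit:
{"fn": "carry_out", "kwargs": {"translation": [[-40, -26, 0], [-80, -52, 0], [-120, -78, 5], [-160, -104, 10], [-200, -130, 15], [-240, -156, 20], [-280, -182, 25], [-320, -208, 30], [-360, -234, 35], [-400, -260, 40]], "angular": [[0, 0, 0], [0, 0, -0.08], [0, 0, -0.16], [0, 0, -0.24], [0, 0, -0.32], [0, 0, -0.4], [0, 0, -0.48], [0, 0, -0.56], [0, 0, -0.64], [0, 0, -0.7053]], "jaw": [0, 0, 0, 0, 0, 0, 0, 0, 0, 0]}}

```text
time: 2.05
tcp_pos: [0.4763, 0.0614, 0.1914]
eef_rot: [-0.4, 3.115, 0.0]
wrist_force: [1.1, 0.8, -0.2]
grip_width: -0.0002
gripper_force: 0.0
```

```bash
sed -i 's/^C=None/C=((.5143,.0443),.2525)/' h.py; python3 - <<'E'
from h import *
s=manip.state();print(s['joint_pos'].round(3),s['tcp_pos'],s['wrist_force'],s['time'],s['grip_width'],delta(U((-.016,-.021,.125))))
E
```

```text
[ 0.128  0.044 -0.217  1.309  0.    -0.127] [0.47634927 0.06138309 0.19137894] [ 1.06493298  0.75375269 -0.15296674] 2.05 -0.00023791895234422862 (array([-16.3, -47.1,  66.4]), array([0.    , 0.0009, 0.0028]))
```

Emit:
{"fn": "carry_out", "kwargs": {"translation": [[-8, -24, 20], [-16, -47, 45], [-16, -47, 63], [-16, -47, 63]], "angular": [[0, 0, 0.003], [0, 0, 0.003], [0, 0, 0.003], [0, 0, 0.003]], "jaw": [0, 0, 0, 0]}}

```text
time: 2.45
tcp_pos: [0.5014, 0.0209, 0.1257]
eef_rot: [0.388, -3.113, -0.001]
wrist_force: [-0.6, 0.9, -0.8]
grip_width: -0.0
gripper_force: 0.0
```

Emit:
{"fn": "carry_out", "kwargs": {"translation": [[0, 0, 4], [0, 0, 8], [0, 0, 10], [0, 0, 11], [0, 0, 11]], "angular": [[0, 0, 0], [0, 0, 0], [0, 0, 0], [0, 0, 0], [0, 0, 0]], "jaw": [0, 0, 0, 0, 0]}}

```text
time: 2.95
tcp_pos: [0.5029, 0.022, 0.1176]
eef_rot: [-0.392, 3.116, -0.0]
wrist_force: [-0.1, -0.7, -0.0]
grip_width: 0.0
gripper_force: 0.0
```

Emit:
{"fn": "carry_out", "kwargs": {"translation": [[0, 0, 1], [0, 0, 2], [0, 0, 3], [0, 0, 3]], "angular": [[0, 0, 0], [0, 0, 0], [0, 0, 0], [0, 0, 0]], "jaw": [0, 0, 0, 0]}}

```text
time: 3.35
tcp_pos: [0.5028, 0.0218, 0.1141]
eef_rot: [0.391, -3.117, -0.0]
wrist_force: [-0.5, 0.0, -0.0]
grip_width: 0.0003
gripper_force: 0.0
```

Emit:
{"fn": "carry_out", "kwargs": {"translation": [[0, 0, 1], [0, 0, 2], [0, 0, 2]], "angular": [[0, 0, 0], [0, 0, 0], [0, 0, 0]], "jaw": [0, 0, 0]}}

```text
time: 3.65
tcp_pos: [0.5028, 0.0218, 0.1121]
eef_rot: [0.391, -3.117, -0.0]
wrist_force: [-0.3, 0.7, -0.8]
grip_width: -0.0002
gripper_force: 0.0
```

Emit:
{"fn": "carry_out", "kwargs": {"translation": [[0, 0, 1], [0, 0, 1.5], [0, 0, 1.5]], "angular": [[0, 0, 0], [0, 0, 0], [0, 0, 0]], "jaw": [0, 0, 0]}}

```text
time: 3.95
tcp_pos: [0.5028, 0.0218, 0.1107]
eef_rot: [0.391, -3.117, -0.0]
wrist_force: [-0.0, 0.3, -0.2]
grip_width: 0.0004
gripper_force: 0.0
```

Emit:
{"fn": "carry_out", "kwargs": {"translation": [[0, 0, 1], [0, 0, 1.5], [0, 0, 1.5]], "angular": [[0, 0, 0], [0, 0, 0], [0, 0, 0]], "jaw": [0, 0, 0]}}

```text
time: 4.25
tcp_pos: [0.5028, 0.0218, 0.1092]
eef_rot: [0.391, -3.117, 0.0]
wrist_force: [-0.2, -0.3, 0.3]
grip_width: 0.0004
gripper_force: 0.0
```

Emit:
{"fn": "carry_out", "kwargs": {"translation": [[0, 0, 0.7], [0, 0, 1.3], [0, 0, 1.3]], "angular": [[0, 0, 0], [0, 0, 0], [0, 0, 0]], "jaw": [0, 0, 0]}}

```text
time: 4.55
tcp_pos: [0.503, 0.0217, 0.1083]
eef_rot: [-0.391, 3.117, -0.0]
wrist_force: [-0.2, -0.4, 3.2]
grip_width: 0.0
gripper_force: 1.0
```

Emit:
{"fn": "carry_out", "kwargs": {"translation": [[0, 0, 0.7], [0, 0, 0.9], [-4, 0, 0.9], [-8, 0, 0.9]], "angular": [[0, 0, 0], [0, 0, 0], [0, 0, 0], [0, 0, 0]], "jaw": [0, 0, 0, 0]}}

```text
time: 4.95
tcp_pos: [0.5115, 0.0236, 0.1087]
eef_rot: [-0.39, 3.115, -0.001]
wrist_force: [-1.9, -1.2, 10.5]
grip_width: -0.0004
gripper_force: 5.3
```

Emit:
{"fn": "carry_out", "kwargs": {"translation": [[-4, 0, -0.2], [-8, 0, -0.2], [-12, 0, -0.2], [-16, 0, -0.1], [-20, 0, 0], [-24, 0, 0.2], [-24, 0, 0.2]], "angular": [[0, 0, 0], [0, 0, 0], [0, 0, 0], [0, 0, 0], [0, 0, 0], [0, 0, 0], [0, 0, 0]], "jaw": [0, 0, 0, 0, 0, 0, 0]}}

```text
time: 5.65
tcp_pos: [0.5352, 0.0299, 0.1079]
eef_rot: [-0.391, 3.115, -0.0]
wrist_force: [1.3, -0.6, 5.5]
grip_width: -0.0001
gripper_force: 3.1
```

Emit:
{"fn": "carry_out", "kwargs": {"translation": [[0, 0, -8], [0, 0, -25], [-20, 0, -40], [-20, 0, -40]], "angular": [[0, 0, 0], [0, 0, 0], [0, 0, 0], [0, 0, 0]], "jaw": [0, 0, 0, 0]}}

```text
time: 6.05
tcp_pos: [0.5556, 0.035, 0.149]
eef_rot: [-0.391, 3.113, -0.0]
wrist_force: [0.3, -0.3, 0.1]
grip_width: -0.0
gripper_force: 0.0
```

```bash
cat > look.py <<'E'
import sys
from h import *
T=np.array([U(p) for p in[(-.045,-.01,.088),(-.045,.034,.088),(-.005,.034,.105),(-.005,-.01,.105)]])
o=[]
for cam in('scene','top'):
    im=manip.snapshot(cam)[:,:,::-1]
    a=proj(cam,U((-.026,.012,.097))).astype(int);o.append(cv2.resize(im[a[1]-20:a[1]+20,a[0]-20:a[0]+20],(400,400),interpolation=cv2.INTER_CUBIC))
cv2.imwrite('pics/'+sys.argv[1],np.hstack(o));print(manip.state()['time'])
E
python3 look.py d1.png
```

```text
6.15
```

View pics/d1.png

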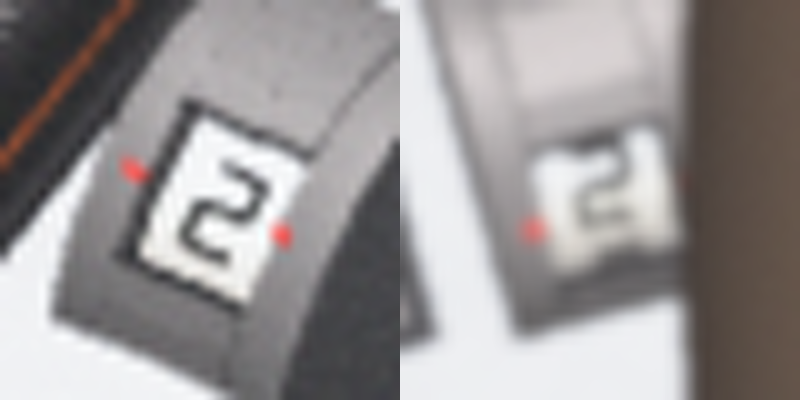

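The window shows a clean 2 (scene crop, about 225,210), so one stroke gave one digit. I'll repeat the stroke.

Emit:
{"fn": "carry_out", "kwargs": {"translation": [[30, 0, 0], [54, 0, 10], [54, 0, 30], [54, 0, 38], [54, 0, 40], [54, 0, 41.5], [54, 0, 41.5]], "angular": [[0, 0, 0], [0, 0, 0], [0, 0, 0], [0, 0, 0], [0, 0, 0], [0, 0, 0], [0, 0, 0]], "jaw": [0, 0, 0, 0, 0, 0, 0]}}

```text
time: 6.85
tcp_pos: [0.5011, 0.0211, 0.1071]
eef_rot: [-0.391, 3.116, -0.001]
wrist_force: [-4.5, -1.2, 13.3]
grip_width: -0.0002
gripper_force: 7.2
```

Emit:
{"fn": "carry_out", "kwargs": {"translation": [[-4, 0, -0.5], [-8, 0, -0.5], [-12, 0, -0.5], [-16, 0, -0.5], [-20, 0, -0.5], [-24, 0, -0.3], [-28, 0, -0.2], [-31, 0, 0], [-33, 0, 0], [-33, 0, 0]], "angular": [[0, 0, 0], [0, 0, 0], [0, 0, 0], [0, 0, 0], [0, 0, 0], [0, 0, 0], [0, 0, 0], [0, 0, 0], [0, 0, 0], [0, 0, 0]], "jaw": [0, 0, 0, 0, 0, 0, 0, 0, 0, 0]}}

```text
time: 7.85
tcp_pos: [0.5352, 0.0299, 0.1075]
eef_rot: [-0.391, 3.112, 0.0]
wrist_force: [1.8, 1.3, 11.7]
grip_width: -0.0001
gripper_force: 5.7
```

Emit:
{"fn": "carry_out", "kwargs": {"translation": [[0, 0, -8], [0, 0, -25], [-20, 0, -40], [-20, 0, -40]], "angular": [[0, 0, 0], [0, 0, 0], [0, 0, 0], [0, 0, 0]], "jaw": [0, 0, 0, 0]}}

```text
time: 8.25
tcp_pos: [0.5545, 0.0347, 0.1471]
eef_rot: [-0.391, 3.114, -0.0]
wrist_force: [0.2, 0.9, -1.0]
grip_width: -0.0002
gripper_force: 0.0
```

```bash
python3 look.py d2.png
```

```text
8.35
```

View pics/d2.png

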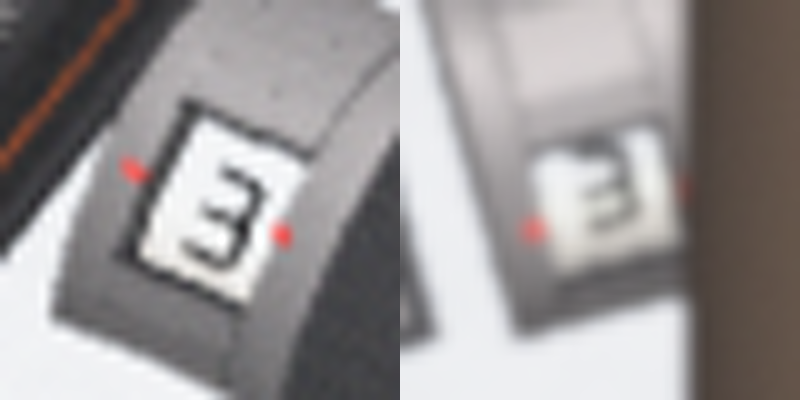

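The window shows 3. One more stroke, starting 1.5 mm higher so the press is lighter.

Emit:
{"fn": "carry_out", "kwargs": {"translation": [[30, 0, 0], [53, 0, 10], [53, 0, 30], [53, 0, 37], [53, 0, 39], [53, 0, 39]], "angular": [[0, 0, 0], [0, 0, 0], [0, 0, 0], [0, 0, 0], [0, 0, 0], [0, 0, 0]], "jaw": [0, 0, 0, 0, 0, 0]}}

```text
time: 8.95
tcp_pos: [0.5004, 0.0211, 0.1072]
eef_rot: [0.391, -3.117, 0.0]
wrist_force: [-3.9, -0.5, 10.1]
grip_width: 0.0001
gripper_force: 5.0
```

Emit:
{"fn": "carry_out", "kwargs": {"translation": [[-4, 0, -0.2], [-8, 0, -0.2], [-12, 0, -0.2], [-16, 0, -0.2], [-20, 0, -0.2], [-24, 0, 0], [-28, 0, 0.2], [-31, 0, 0.2], [-33, 0, 0.3], [-33, 0, 0.3]], "angular": [[0, 0, 0], [0, 0, 0], [0, 0, 0], [0, 0, 0], [0, 0, 0], [0, 0, 0], [0, 0, 0], [0, 0, 0], [0, 0, 0], [0, 0, 0]], "jaw": [0, 0, 0, 0, 0, 0, 0, 0, 0, 0]}}

```text
time: 9.95
tcp_pos: [0.5346, 0.0299, 0.1077]
eef_rot: [-0.391, 3.113, 0.0]
wrist_force: [0.6, 0.7, 9.1]
grip_width: 0.0
gripper_force: 5.0
```

Emit:
{"fn": "carry_out", "kwargs": {"translation": [[0, 0, -8], [0, 0, -25], [-20, 0, -40], [-20, 0, -40]], "angular": [[0, 0, 0], [0, 0, 0], [0, 0, 0], [0, 0, 0]], "jaw": [0, 0, 0, 0]}}

```text
time: 10.35
tcp_pos: [0.5545, 0.0347, 0.1477]
eef_rot: [-0.391, 3.114, -0.0]
wrist_force: [0.6, -0.7, 0.3]
grip_width: -0.0
gripper_force: 0.0
```

```bash
python3 look.py d3.png; python3 -c "
from h import *
print(delta(U((0,.072,.112))))"
```

```text
10.45
(array([34.1, 90.9, 33.6]), array([ 0.0002, -0.0013, -0.0029]))
```

View pics/d3.png

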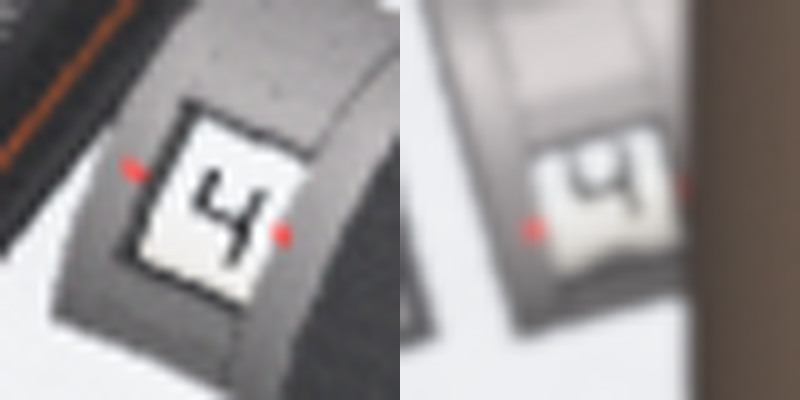

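The window shows 4, centred between the red marks, and the cassette's orange stripe still shows at upper left. Next is the cassette.

Emit:
{"fn": "carry_out", "kwargs": {"translation": [[15, 45, 0], [34, 90, 0], [34, 91, 20], [34, 91, 34], [34, 91, 40], [34, 91, 44], [34, 91, 48], [34, 91, 52], [34, 91, 56], [34, 91, 59]], "angular": [[0, 0, 0], [0, 0, 0], [0, 0, 0], [0, 0, 0], [0, 0, 0], [0, 0, 0], [0, 0, 0], [0, 0, 0], [0, 0, 0], [0, 0, 0]], "jaw": [0, 0, 0, 0, 0, 0, 0, 0, 0, 0]}}

```text
time: 11.45
tcp_pos: [0.4971, 0.1138, 0.0872]
eef_rot: [-0.39, 3.117, 0.0]
wrist_force: [0.1, 0.3, 0.8]
grip_width: 0.0001
gripper_force: 0.3
```

Emit:
{"fn": "carry_out", "kwargs": {"translation": [[0, 0, 2], [0, 0, 4], [0, 0, 5], [0, 0, 5]], "angular": [[0, 0, 0], [0, 0, 0], [0, 0, 0], [0, 0, 0]], "jaw": [0, 0, 0, 0]}}

```text
time: 11.85
tcp_pos: [0.4972, 0.114, 0.0823]
eef_rot: [-0.391, 3.117, -0.001]
wrist_force: [0.0, -0.8, 3.9]
grip_width: -0.0002
gripper_force: 1.8
```

Not quite at the end stop yet, so I'll press a little more.

Emit:
{"fn": "carry_out", "kwargs": {"translation": [[0, 0, 1], [0, 0, 1.8], [0, 0, 2], [0, 0, 2]], "angular": [[0, 0, 0], [0, 0, 0], [0, 0, 0], [0, 0, 0]], "jaw": [0, 0, 0, 0]}}

```text
time: 12.25
tcp_pos: [0.4972, 0.114, 0.081]
eef_rot: [-0.391, 3.116, -0.001]
wrist_force: [-1.8, -2.8, 8.3]
grip_width: 0.0
gripper_force: 4.5
```

Emit:
{"fn": "carry_out", "kwargs": {"translation": [[0, 0, 0.6], [0, 0, 1], [0, 0, 1]], "angular": [[0, 0, 0], [0, 0, 0], [0, 0, 0]], "jaw": [0, 0, 0]}}

```text
time: 12.55
tcp_pos: [0.4972, 0.114, 0.0809]
eef_rot: [-0.391, 3.115, -0.001]
wrist_force: [-5.4, -4.3, 15.8]
grip_width: -0.0002
gripper_force: 7.9
```

Emit:
{"fn": "carry_out", "kwargs": {"translation": [[0, 0, -3], [0, 0, -10], [0, 0, -40], [0, 0, -80], [40, 0, -100], [80, 0, -100], [120, 0, -100], [160, 0, -100], [160, 0, -100]], "angular": [[0, 0, 0], [0, 0, 0], [0, 0, 0], [0, 0, 0], [0, 0, 0], [0, 0, 0], [0, 0, 0], [0, 0, 0], [0, 0, 0]], "jaw": [0, 0, 0, 0, 0, 0, 0, 0, 0]}}

```text
time: 13.45
tcp_pos: [0.3376, 0.074, 0.1791]
eef_rot: [0.391, -3.116, -0.001]
wrist_force: [0.4, -0.5, -0.6]
grip_width: 0.0001
gripper_force: 0.0
```

```bash
python3 -c "
from h import *
save('scene','e.png',(230,180,240,180),3.3)
print(manip.state()['time'])"
```

```text
13.5
```

View pics/e.png

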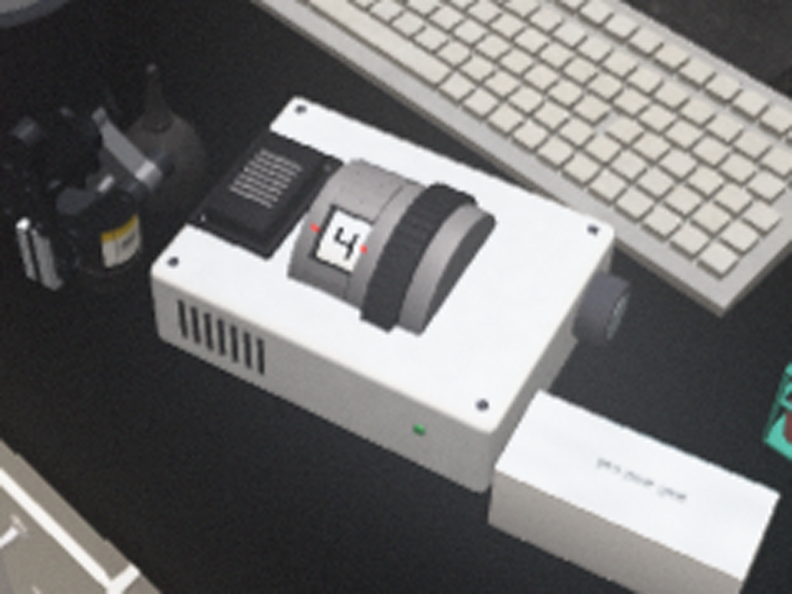

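The picture shows 4 in the window (343,240) and the cassette latched with its stripe hidden (265,190). The box, pot and blower are still standing where they were, and the arm is clear.

```bash
python3 -c "
from rig import manip
print(manip.finish_job())"
```

```text
the job is handed in; nothing more can be done
None
```

The job is handed in at about 13.5 s: digit 4 stands in the window, the cassette was pressed after that and stays latched (15.8 N highest reading), and the box, pot and blower were left alone.

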